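# Hang a second tube rack on an occupied hook

## Task

Pick up the tube rack that stands on the bench by its grip post and hang it on the stand's hook arm in front of the rack already hanging there: pass its window over the upturned tip, set it down gently on the arm between the tip and the first rack without touching that one, then, still holding it and with it resting on the arm, slide it along to meet the first rack and push both home until the first is snug against the back plate and the two are touching. Let go and leave both hanging straight; never press the rack you hold against the arm or the other rack with more than 20 N, never let the gripper touch the first rack, and leave everything else on the bench where it is.

Things in the scene. Friction and masses are not known exactly. Their poses are not given: they have to be found in the camera images.
- rack_center (a point): The rack to hang: white plastic, standing on the bench, 162 mm tall, 0.18 to 0.35 kg. Base block 34 x 110 x 32 mm (x, y, z) with small tubes near both ends (tops at 48 mm); above it an open window 48 mm wide (y) that runs through along x, closed by a pitched roof. This point: on its vertical middle line, 81 mm above its underside. x: along the roof's ridge; z: up.
- rack_ridge (a point): Underside of the roof's ridge of the rack to hang, mid-length, 112 mm above the rack's underside. Two slabs 8 mm thick slope down 37 degrees to both sides (y), inner faces reaching 30 mm from the middle. The roof is 44 mm long in x, the rack's longest part. Axes as the rack.
- rack_post (a point): Middle of the square grip post on top of the rack to hang: 22 x 22 mm, rising from 112 to 162 mm above the rack's underside (this point at 137 mm). Axes as the rack.
- first_center (a point): The rack already hanging on the hook arm, same make and sizes as the other. This point: on its middle line, 81 mm above its underside; hanging properly it is 22 mm below the arm's axis, x along the arm. It starts with its roof 8 to 22 mm short of the back plate; sliding both racks along takes up to about 7 N.
- stand: Fixed stand: dark steel foot plate 200 x 120 x 10 mm and a steel post, 20 mm diameter, 193 mm tall, at this origin (bench level, post's axis). The level hook arm points along the stand's -x axis from a back plate 46 mm wide (y) and 40 mm high, clamped to the post.
- mark (a point): Nominal point, on the stand, where the arm's axis leaves the back plate's front face (30 mm before the post's axis, 140 mm up; axes as stand). The hook is clamped by hand and NOT measured: the true point is up to 8 mm higher or lower and up to 6 mm before or behind along the stand's x, never sideways. Feel or look for it. The hook is rigid. (Rules call the true point stop.)
- tip_mark (a point): Nominal place of the arm's axis at its outer end, 162 mm from the back plate (same hand-set error as the mark). Arm: round steel, 14 mm diameter. Here a 14 mm thick tip turns up, its top 24 mm above the axis, from 155 to 169 mm off the plate. A hung rack's ridge underside is 8.8 mm above the arm's axis; racks pushed home have their middles 22 and 66 mm off the plate.
- blockrack: Bystander: low block tube rack without grip post, 50 x 90 x 51 mm, origin under its centre.
- beaker: Bystander: glass beaker, 68 mm wide, 85 mm tall, origin under its centre.
- jar: Bystander: amber jar, 56 mm wide, 85 mm tall, origin under its centre.
- tipbox: Bystander: grey box with clear lid, 122 x 82 x 65 mm, origin under its centre.
- dishes: Bystander: stack of four clear dishes, 90 mm wide, 57 mm tall, origin under its centre.
There are look-alikes about, which are no part of the job. Leave any orange look-alike of the part that bears rack_center alone.

How it is judged:
On the way, in this order (a step that is already met when the one before it is completed fails the run):
1. the rack is lifted off the bench (height (world z) of rack_center above 0.12 m and contact force between rack and table below 0.05 N), for 0.1 s.
2. the rack rests on the hook arm behind the tip, clear of the first rack, which has not been pushed yet (contact force between rack and hook above 0.7 N and z of rack_center in the frame of stop between -0.0265 and -0.0185 m and x of rack_center in the frame of stop between -0.137 and -0.08 m and horizontal distance between rack_center and first_center above 0.046 m and contact force between rack and first below 0.05 N and distance of first_center from where it was at the start of the episode below 0.004 m), for 0.2 s.
3. still held and resting on the arm, the rack is against the first and the first is against the back plate (gaps under 2 mm) (x of first_center in the frame of stop above -0.024 m and horizontal distance between rack_center and first_center below 0.046 m and z of rack_center in the frame of stop between -0.0265 and -0.0185 m and z of first_center in the frame of stop between -0.0265 and -0.0185 m and contact force between the fingers and rack above 0.5 N and contact force between rack and hook above 0.2 N), for 0.2 s.
At the end, for the whole second after the job is handed in: Both racks hang on the arm at rest and released, roofs seated astride it (within 4 mm in height), upright and square to it within 0.12 rad (7 degrees), the first within 2.5 mm of the back plate and the second within 2.5 mm of the first, on its tip side (x of first_center in the frame of stop above -0.0245 m and horizontal distance between rack_center and first_center below 0.0465 m and z of rack_center in the frame of stop between -0.0265 and -0.0185 m and z of first_center in the frame of stop between -0.0265 and -0.0185 m and x of rack_center in the frame of stop below -0.06 m and angle between each of rack_center, first_center's own z axis and vertical below 0.12 rad and angle between the x axis of each of rack_center, first_center and the x axis of stop, either way round below 0.12 rad and linear speed of each of rack, first below 0.02 m/s and contact force between the fingers and rack below 0.05 N); the robot touches nothing.
It fails at once if the held rack is pressed on the hook with more than 20 N (contact force between rack and hook above 20 N).
It fails at once if the racks are pressed together with more than 20 N (contact force between rack and first above 20 N).
It fails at once if the first rack is dislodged (lifted or dropped 8 mm or tipped 0.35 rad) (z of first_center in the frame of stop above -0.0145 m or z of first_center in the frame of stop below -0.0305 m or angle between first_center's own z axis and vertical above 0.35 rad).
It fails at once if the robot touches the first rack (contact force between any of the fingers, the arm and first above 0.5 N).
It fails at once if a bystander is moved more than 20 mm (distance of any of blockrack, beaker, jar, tipbox, dishes from where it was at the start of the episode above 0.02 m).
It also fails if it takes over 72 s, if anything falls off the work surface, if the arm or the gripper's body presses on something with over 40 N, if the wrist force passes 120 N, or if a joint passes its speed limit or range.

## Robot

A 6-joint arm with a two-finger parallel gripper is mounted at the origin on the work surface. World frame = base frame: x ahead of the robot, y to its left, z up, the work surface at z = 0. Lengths are in m, angles in rad, forces in N, time in s.
With the tool pointing down it reaches from about 0.25 to 0.775 m from the base axis. Payload 4 kg.
Tool frame: the origin (TCP) lies at the very end of the fingers, on their centre line; the grasp point (between the pads) lies 19 mm behind it; z points along the fingers, y is the direction in which the jaws open and shut (so a half turn about z gives the same grasp; the last joint's range is limited). The gripper opens to 94 mm and grips with 3 to 60 N. Pads are 16 mm wide; open, the fingers measure 119 mm over their backs; the gripper's body (75 mm by 177 mm) begins 78 mm behind the grasp point.
Start: joints at [-1.301, 0.087, 1.371, -0, 1.684, -0.103], TCP at [0.2, -0.512, 0.206] pointing down, gripper open.
Joint ranges: [-3.1, 3.1], [-0.76, 2.03], [0.27, 2.55], [-1.08, 4.22], [0.17, 2.65], [-2.57, 2.57]. Speed limits (rad/s): [2.79, 2.79, 3.14, 3.14, 3.14, 3.14].

## Interface

Orientations are given as [roll, pitch, yaw] about the fixed x, y, z axes, in that order (R = Rz(yaw) Ry(pitch) Rx(roll)).
In Python, from bench import robot, snapshot, models gives the robot as it stands.
- The arm moves only by the tool arm_command, never from a script. Its argument "commands" is text: rows parted by semicolons, each of 7 numbers parted by spaces: the shift along the tool's x, y, z in mm, then the turn, a rotation vector about the tool's x, y, z in degrees, then the opening, from 0 (shut) to 1 (fully open). In form: tx ty tz rx ry rz hand; .... A call has 1 to 12 rows; each row shifts and turns the pose as measured when the row begins, along the tool's axes as they then stand; what a row does not reach is not made up. A row lasts 1/8 s, in which the tool goes at most 62.5 mm and 10.7 degrees, less where a joint would pass 70% of its speed; a pose out of reach is approached as far as the arm can. A call is refused whole if a number of a shift passes 62.5 or a number of a turn 10.7, either way. A call with a gripper value outside its range is refused whole. The fingers move at their own pace and stop on an object; the grip force is fixed at half the most. Time passes only in rows, so rows that do not move let the fingers close. It gives the time, the measured TCP pose, the force and the opening at its end, in the units of the state.
- robot.get_obs(): the state, without advancing time (a new reading comes with each control period).
- snapshot(name): name is "side" or "top"; returns a dict with "img" (420x560x3 uint8, blue, green, red), "camera_matrix" (3x3 intrinsics, pixels), "dist" ([k1, k2, p1, p2, k3] as OpenCV has them; the pictures are not rectified), "origin" and "rotation" of the camera in the world. Camera axes: x right, y down, z forward; pixel columns grow to the right and rows downward; lengths in m; the calibration is good to about 2 mm. A picture is of the moment at which its call begins. There is no depth.
- robot.close_job(): hands the job in, once; it reports no verdict.
Trained networks look in a picture, given as the dict that the camera call returned (one of the last four; its "shot" number tells which), for a name from the list of things; names that differ only in an ending like _2 or _b are one class to them, and where a whole thing is asked for, a point or a joint stands for the part that bears it (a point fixed in the world has none). Each returns a list of dicts, best first, with "conf" (0 to 1); they miss things now and then, are a little off and sometimes report something else, mostly with a low value. They report only what shows in the picture. A call takes as long as a camera call. They do not tell look-alikes from the thing itself.
- models.spot_in(query, picture): "bbox" ([left, top, width, height] as shares, 0 to 1, of the picture: columns of its width, rows of its height, round what is visible of it).
- models.tip_of(query, picture): "centre" ([column, row] as shares, 0 to 1, of the picture: columns of its width, rows of its height: a listed point, or the origin of a listed thing).
The state is a dict: "time": time; "joint_positions": joint angles; "qvel": joint speeds; "joint_torque": joint torques, N m; "tool_pos": TCP position; "ee_rot": TCP orientation; "wrist_force": force on the tool from outside, world axes, zero at the start; "wrist_torque": the same for the moment, N m; "width": finger opening in m.
Only numpy, scipy, OpenCV 4.12 (cv2) and the standard library are available. Lean on these libraries where they do the work, as an engineer would, in place of code of your own. Each camera call takes 0.05 s, during which the arm holds its last target. There are 200 camera calls.

## Working session

There is one attempt and no reset: what is moved stays moved. The work goes in short steps, Python scripts to look and compute and a tool call to move; the robot and the scene stay as the last step left them, time stands still between calls to the robot, and variables do not carry over. Pictures are saved under pics/ and viewed, about 8 in all and at most 12, crops included, and the job is handed in when it is done.

Besides the shell and the picture viewer there is one more tool, called after "Emit:" as name(argument=value, ...) on one line, values as JSON. arm_command: Moves the arm, as the interface text tells. Its arguments: {"type":"object","properties":{"commands":{"type":"string"}},"required":["commands"]}

```bash
mkdir -p pics; ls
cat > h.py <<'E'
import numpy as np, cv2
from bench import robot, snapshot, models
def shots():
    return {n:snapshot(n) for n in("side","top")}
def ray(s,c):
    h,w=s["img"].shape[:2]
    p=np.array([[[c[0]*w,c[1]*h]]],float)
    u=cv2.undistortPoints(p,np.array(s["camera_matrix"],float),np.array(s["dist"],float))[0,0]
    d=np.array(s["rotation"])@np.array([u[0],u[1],1]); return np.array(s["origin"],float),d/np.linalg.norm(d)
def tri(r):
    A=sum(np.eye(3)-np.outer(d,d) for o,d in r); b=sum((np.eye(3)-np.outer(d,d))@o for o,d in r)
    X=np.linalg.solve(A,b); return X,[np.linalg.norm(np.cross(d,X-o))*1e3 for o,d in r]
def proj(s,X):
    R=np.array(s["rotation"]);
    p,_=cv2.projectPoints((R.T@(np.atleast_2d(X)-np.array(s["origin"])).T).T.copy(),np.zeros(3),np.zeros(3),np.array(s["camera_matrix"],float),np.array(s["dist"],float)); return p[:,0]
E
python3 - <<'E'
from h import *
S=shots(); np.set_printoptions(precision=4,suppress=True)
print(robot.get_obs())
for n,s in S.items():
    cv2.imwrite(f"pics/{n}0.png",s["img"]); print(n,s["origin"],s["rotation"])
for q in["rack_center","rack_ridge","rack_post","first_center","stand","mark","tip_mark"]:
    for n,s in S.items():
        print(q,n,[(round(d["conf"],2),np.round(np.array(d["centre"])*[560,420],1)) for d in models.tip_of(q,s)[:4]])
E
```

```text
pics
{'time': 0.1, 'joint_positions': array([-1.3011,  0.0879,  1.3721,  0.    ,  1.6836, -0.1031]), 'qvel': array([-0.0003, -0.0019, -0.0028,  0.    ,  0.0015,  0.001 ]), 'joint_torque': array([  0.0032, -34.1249, -30.3304,   0.072 ,   0.0304,  -0.0001]), 'tool_pos': array([ 0.2002, -0.5118,  0.2045]), 'ee_rot': array([-3.1396, -0.0002,  0.3728]), 'wrist_force': array([-0.6859,  0.3941,  1.4106]), 'wrist_torque': array([ 0.0232,  0.003 , -0.0118]), 'width': 0.09413651463981591}
side [-0.1905  0.7786  0.9943] [-2.2834  0.0146 -2.364 ]
top [0.4214 0.0327 1.1073] [-3.0157  0.0046 -1.5482]
rack_center side [(0.86, array([336.7, 209.3])), (0.6, array([295.5, 173.7]))]
rack_center top [(0.85, array([317.5, 248.8])), (0.82, array([335.6, 179.6])), (0.77, array([386.9, 292.6]))]
rack_ridge side [(0.97, array([301.1, 165.4])), (0.4, array([268.7, 182.9]))]
rack_ridge top [(0.89, array([320. , 245.6])), (0.79, array([335. , 179.1])), (0.72, array([390.9, 289.8]))]
rack_post side [(0.98, array([339., 194.])), (0.8, array([301.9, 160.2]))]
rack_post top [(0.95, array([392.8, 288.8])), (0.71, array([340.3, 176.6])), (0.7, array([317.1, 251.2]))]
first_center side [(0.97, array([220.2, 214.3]))]
first_center top [(0.71, array([214.2, 180.6]))]
stand side [(0.72, array([211.7, 238.6])), (0.17, array([269.4, 179.7]))]
stand top [(0.71, array([223.9, 170.1]))]
mark side [(0.89, array([216. , 203.9]))]
mark top [(0.6, array([213.8, 170.7]))]
tip_mark side [(0.8, array([248. , 240.6])), (0.33, array([206.2, 311.4]))]
tip_mark top [(0.2, array([335.1, 183.4]))]
```

View pics/side0.png

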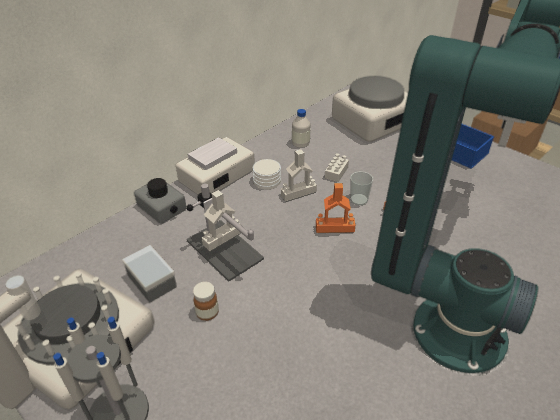

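View pics/top0.png

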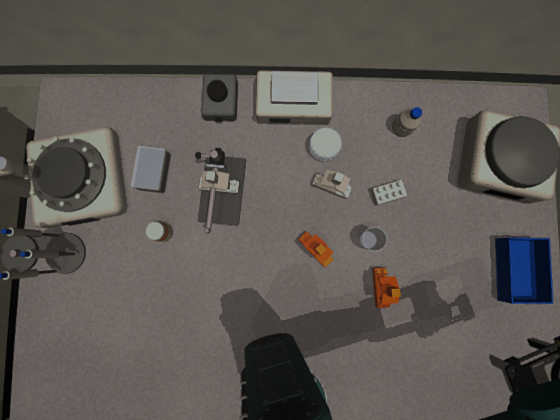

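```bash
python3 - <<'E'
s=open('h.py').read()
s=s.replace('from bench','from scipy.spatial.transform import Rotation as Ro\nfrom bench').replace('return {n:snapshot(n) for n in("side","top")}','''S={n:snapshot(n) for n in("side","top")}
    for s in S.values(): s["R"]=Ro.from_euler("xyz",s["rotation"]).as_matrix()
    return S''').replace('np.array(s["rotation"])','s["R"]')
open('h.py','w').write(s)
E
python3 - <<'E'
from h import *
np.set_printoptions(precision=4,suppress=True)
S=shots(); print(S["top"]["camera_matrix"],S["side"]["camera_matrix"],S["top"]["dist"])
w=np.array([560,420])
def t(a,b): return tri([ray(S["side"],np.array(a)/w),ray(S["top"],np.array(b)/w)])
for n,a,b in[("c",(295.5,173.7),(335.6,179.6)),("ridge",(301.1,165.4),(335,179.1)),("post",(301.9,160.2),(340.3,176.6)),("first",(220.2,214.3),(214.2,180.6)),("stand",(211.7,238.6),(223.9,170.1)),("mark",(216,203.9),(213.8,170.7)),("tip",(250,235),(209,230))]: print(n,*t(a,b))
c1=cv2.resize(S["side"]["img"][130:280,160:360],None,fx=4,fy=4,interpolation=cv2.INTER_CUBIC)
c2=cv2.resize(S["top"]["img"][130:250,190:360],None,fx=4.6,fy=4.6,interpolation=cv2.INTER_CUBIC)
cv2.imwrite("pics/c1.png",c1);cv2.imwrite("pics/c2.png",c2)
E
```

```text
[[380.2132   0.     277.3784]
 [  0.     380.2132 202.0575]
 [  0.       0.       1.    ]] [[497.9447   0.     276.4946]
 [  0.     497.9447 203.557 ]
 [  0.       0.       1.    ]] [-0.0523  0.      0.      0.      0.    ]
c [ 0.6224 -0.1168  0.0692] [np.float64(4.418669906810042), np.float64(4.418669906810128)]
ridge [ 0.6096 -0.1146  0.1091] [np.float64(3.9714002245858437), np.float64(3.9714002245858055)]
post [ 0.6158 -0.1265  0.1187] [np.float64(2.7349742888481967), np.float64(2.7349742888481727)]
first [0.5973 0.206  0.1298] [np.float64(0.84980012672675), np.float64(0.8498001267266487)]
stand [ 0.6541  0.2025 -0.001 ] [np.float64(0.3566442741811236), np.float64(0.35664427418107186)]
mark [0.6175 0.2029 0.1521] [np.float64(2.7878391775773324), np.float64(2.787839177577349)]
tip [0.4699 0.2134 0.1453] [np.float64(2.750317353784456), np.float64(2.750317353784381)]
```

View pics/c1.png

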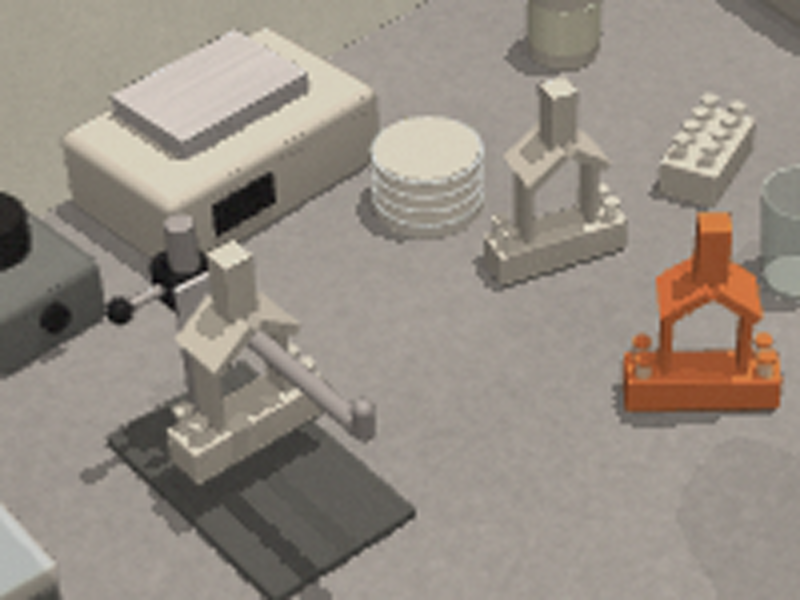

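View pics/c2.png

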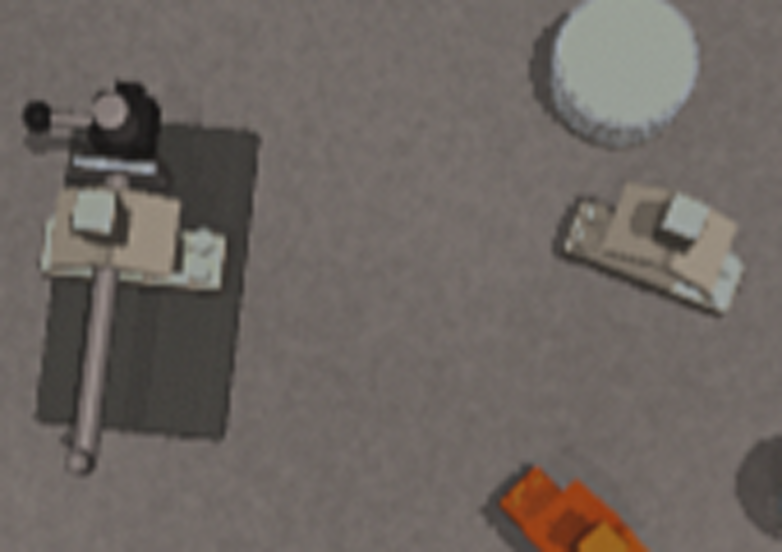

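```bash
cat > fit.py <<'E'
from h import *
from scipy.optimize import least_squares as ls
np.set_printoptions(precision=4,suppress=True)
S=shots()
def px(n,c): 
    c=np.array(c,float)
    return (c+.5)/4-.5+[160,130] if n=="side" else (c+.5)/4.6-.5+[190,130]
def tf(p,X): 
    c,s=np.cos(p[2]),np.sin(p[2]); X=np.array(X)/1e3
    return [p[0]+c*X[0]-s*X[1],p[1]+s*X[0]+c*X[1],X[2]]
def fit(F,p0,name):
    f=lambda p:np.concatenate([(proj(S[n],[tf(p,g(p) if callable(g) else g)])[0]-px(n,c)) for n,c,g in F])
    r=ls(f,p0,loss="soft_l1"); print(name,r.x,"\n",f(r.x).reshape(-1,2).round(2).tolist()); return r.x
rack=[("side",(558,90),(0,0,162)),("top",(686,216),(0,0,162)),("side",(500,288),(-17,55,0)),("side",(627,248),(-17,-55,0)),("top",(722,314),(-17,-55,0)),("top",(742,265),(17,-55,32))]
fit(rack,[.62,-.11,-.3],"rack")
st=[("side",(180,222),(0,0,193)),("top",(108,110),(0,0,193))]
# p: x,y,yaw, plate offset x (mm), hook dx, dz
pl=lambda a,b:(lambda p:(p[3]+a,b,10))
st+=[("side",(108,440),pl(100,60)),("side",(282,600),pl(-100,60)),("side",(414,513),pl(-100,-60)),("top",(258,133),pl(100,-60)),("top",(222,438),pl(-100,-60)),("top",(38,422),pl(-100,60))]
st+=[("side",(362,406),lambda p:(-192+p[4],0,164+p[5])),("top",(80,461),lambda p:(-192+p[4],0,164+p[5]))]
p=fit(st,[.65,.2,0,-70,0,0],"stand")
q=fit([("side",(231,252),lambda q:(0,0,162+q[3])),("top",(95,212),lambda q:(0,0,162+q[3]))],[.6,.2,0,36],"first")
d=(q[:2]-p[:2]); print("first along",d@[np.cos(p[2]),np.sin(p[2])]*1e3,"lat",d@[-np.sin(p[2]),np.cos(p[2])]*1e3)
E
python3 fit.py
```

```text
rack [ 0.6106 -0.1128 -0.3523] 
 [[0.27, -1.39], [-0.44, -0.5], [0.52, 0.22], [0.32, 0.11], [-1.25, 0.86], [0.4, -0.91]]
stand [  0.6542   0.2014  -0.0717 -61.6143   5.9302  -3.5444] 
 [[0.02, -0.17], [-0.1, 0.05], [-0.41, -1.0], [-0.64, -0.27], [1.91, -1.52], [-0.44, -0.17], [0.13, 0.88], [-0.93, 0.43], [0.65, 0.09], [-0.38, -0.5]]
first [ 0.5975  0.2045 -0.0086 39.2749] 
 [[0.34, 0.07], [-0.21, -0.26]]
first along -56.795312155740994 lat -0.9454133176722304
```

Emit:
arm_command(commands="0 0 -15 0 0 10.4 1; 0 0 -15 0 0 10.4 1; 0 0 0 0 0 10.4 1; 0 0 0 0 0 10.4 1; 25 -52 0 0 0 0 1; 25 -52 0 0 0 0 1; 25 -52 0 0 0 0 1; 25 -52 0 0 0 0 1; 25 -52 0 0 0 0 1; 25 -52 0 0 0 0 1; 25 -52 0 0 0 0 1; 25 -52 0 0 0 0 1")

```text
time: 2.5
tool_pos: [0.5481, -0.1947, 0.2365]
ee_rot: [3.14, -0.003, -0.388]
wrist_force: [0.6, -1.3, -0.0]
width: 0.0942
```

```bash
cat > go.py <<'E'
import sys
from h import *
np.set_printoptions(precision=2,suppress=True)
def go(x,y,z,yaw):
    o=robot.get_obs(); R=Ro.from_euler("xyz",o["ee_rot"]); T=Ro.from_euler("xyz",[np.pi,0,yaw])
    print("pos",o["tool_pos"]*1e3,"rpy",np.degrees(o["ee_rot"]),"F",o["wrist_force"],"M",o["wrist_torque"],"w",o["width"]*1e3,"t",o["time"])
    print("shift(cur axes)",R.inv().apply(np.array([x,y,z])-o["tool_pos"])*1e3,"shift(final axes)",T.inv().apply(np.array([x,y,z])-o["tool_pos"])*1e3,"turn",np.degrees((R.inv()*T).as_rotvec()))
if __name__=="__main__": go(*map(float,sys.argv[1:]))
E
python3 go.py .6106 -.1128 .23 -.3523
```

```text
pos [ 548.12 -194.71  236.5 ] rpy [179.91  -0.18 -22.23] F [ 0.57 -1.33 -0.04] M [ 0.11 -0.02 -0.03] w 94.22767368426553 t 2.5
shift(cur axes) [ 26.83 -99.48   6.43] shift(final axes) [ 30.38 -98.44   6.5 ] turn [ 0.09 -0.18 -2.05]
```

Emit:
arm_command(commands="0 0 0 0 0 -2 1; 15 -49 3 0 0 0 1; 15 -49 3 0 0 0 1; 0 0 0 0 0 0 1; 0 0 0 0 0 0 1; 0 0 0 0 0 0 1")

```text
time: 3.25
tool_pos: [0.6105, -0.1134, 0.2298]
ee_rot: [3.136, -0.002, -0.35]
wrist_force: [0.1, 0.3, -0.5]
width: 0.0942
```

```bash
python3 go.py .6106 -.1128 .124 -.3523
python3 - <<'E'
from h import *
S=shots()
a=S["side"]["img"][110:210,240:373];b=S["top"]["img"][125:225,270:403]
cv2.imwrite("pics/above.png",np.vstack([cv2.resize(x,None,fx=3,fy=3,interpolation=cv2.INTER_CUBIC) for x in(a,b)]))
E
```

```text
pos [ 610.47 -113.43  229.83] rpy [179.71  -0.11 -20.07] F [ 0.06  0.27 -0.51] M [ 0.01 -0.02  0.01] w 94.2033899259574 t 3.25
shift(cur axes) [ -0.29  -1.18 105.83] shift(final axes) [ -0.09  -0.64 105.83] turn [ 0.29 -0.11  0.12]
```

View pics/above.png

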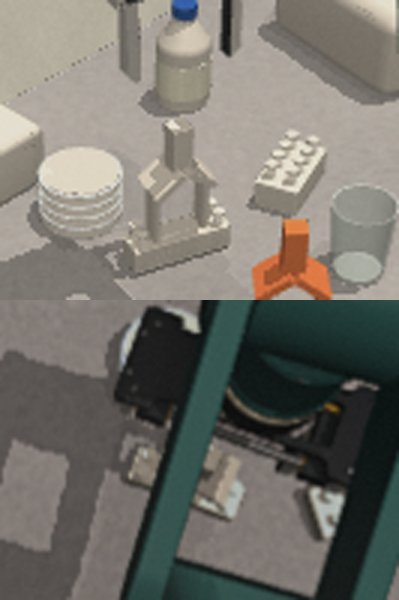

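Emit:
arm_command(commands="0 -1 30 0 0 0 1; 0 0 30 0 0 0 1; 0 0 25 0 0 0 1; 0 0 12 0 0 0 1; 0 0 7 0 0 0 1; 0 0 2 0 0 0 1; 0 0 0 0 0 0 1")

```text
time: 4.22
tool_pos: [0.6113, -0.1185, 0.1261]
ee_rot: [3.137, -0.011, -0.357]
wrist_force: [-0.5, -0.0, 0.5]
width: 0.0936
```

```bash
python3 go.py .6106 -.1128 .124 -.3523
```

```text
pos [ 611.34 -118.49  126.14] rpy [179.72  -0.65 -20.46] F [-0.54 -0.01  0.53] M [0.03 0.03 0.06] w 93.61407929220864 t 4.225
shift(cur axes) [-2.71 -5.08  2.08] shift(final axes) [-2.66 -5.08  2.14] turn [ 0.29 -0.65 -0.28]
```

Emit:
arm_command(commands="-2.5 -5 1 0 -0.6 0 1; 0 0 0 0 0 0 1; 0 0 0 0 0 0 1")

```text
time: 4.6
tool_pos: [0.6119, -0.1125, 0.1272]
ee_rot: [3.137, -0.004, -0.357]
wrist_force: [-0.7, 0.1, -0.6]
width: 0.0939
```

```bash
python3 go.py .6106 -.1128 .124 -.3523
```

```text
pos [ 611.91 -112.52  127.15] rpy [179.74  -0.22 -20.43] F [-0.69  0.1  -0.65] M [0.02 0.01 0.02] w 93.87597241460696 t 4.6
shift(cur axes) [-1.15  0.7   3.15] shift(final axes) [-1.14  0.71  3.15] turn [ 0.26 -0.22 -0.25]
```

Emit:
arm_command(commands="-1 0 4 0 0 0 1; 0 0 0 0 0 0 0; 0 0 0 0 0 0 0; 0 0 0 0 0 0 0; 0 0 0 0 0 0 0; 0 0 0 0 0 0 0; 0 0 0 0 0 0 0; 0 0 0 0 0 0 0; 0 0 0 0 0 0 0; 0 0 0 0 0 0 0")

```text
time: 5.85
tool_pos: [0.6108, -0.1125, 0.1228]
ee_rot: [3.137, -0.004, -0.357]
wrist_force: [-0.6, -0.1, -0.3]
width: 0.0218
```

```bash
python3 go.py .6106 -.1128 .124 -.3523
```

```text
pos [ 610.78 -112.5   122.8 ] rpy [179.71  -0.21 -20.45] F [-0.64 -0.12 -0.28] M [ 0.13 -0.04 -0.02] w 21.783797860264475 t 5.85
shift(cur axes) [-0.06  0.35 -1.2 ] shift(final axes) [-0.06  0.35 -1.2 ] turn [ 0.29 -0.21 -0.27]
```

Emit:
arm_command(commands="0 0 -10 0 0 0 0; 0 0 -20 0 0 0 0; 0 0 -20 0 0 0 0; 0 0 -20 0 0 0 0; 0 0 -5 0 0 -4 0; 0 0 0 0 0 -6 0; 0 0 0 0 0 -6 0; 0 0 0 0 0 0 0; 0 0 0 0 0 0 0")

```text
time: 6.98
tool_pos: [0.6088, -0.1105, 0.1987]
ee_rot: [3.139, 0.006, -0.071]
wrist_force: [0.5, -0.2, -2.9]
width: 0.0219
```

```bash
python3 go.py .54 .04 .195 -.0717;python3 go.py .3999 .2197 .195 -.0717
```

```text
pos [ 608.85 -110.55  198.73] rpy [179.84   0.32  -4.05] F [ 0.54 -0.15 -2.88] M [ 0.04  0.01 -0.01] w 21.939976634454474 t 6.975
shift(cur axes) [ -79.28 -145.32    3.75] shift(final axes) [ -79.46 -145.23    3.73] turn [0.16 0.32 0.06]
pos [ 608.85 -110.55  198.73] rpy [179.84   0.32  -4.05] F [ 0.54 -0.15 -2.88] M [ 0.04  0.01 -0.01] w 21.939976634454474 t 6.975
shift(cur axes) [-231.71 -314.69    4.11] shift(final axes) [-232.07 -314.43    3.73] turn [0.16 0.32 0.06]
```

Emit:
arm_command(commands="-16 -29 1 0 0 0 0; -16 -29 1 0 0 0 0; -16 -29 1 0 0 0 0; -16 -29 1 0 0 0 0; -16 -29 0 0 0 0 0; -30 -34 0 0 0 0 0; -30 -34 0 0 0 0 0; -30 -34 0 0 0 0 0; -30 -34 0 0 0 0 0; -30 -34 0 0 0 0 0; 0 0 0 0 0 0 0")

```text
time: 8.35
tool_pos: [0.3969, 0.2312, 0.1948]
ee_rot: [3.141, 0.006, -0.087]
wrist_force: [-0.2, -0.5, -2.5]
width: 0.0218
```

```bash
python3 go.py .3999 .2197 .195 -.0717
python3 - <<'E'
from h import *
S=shots()
a=S["side"]["img"][170:280,180:326];b=S["top"]["img"][130:270,160:346]
for n in S: cv2.imwrite(f"pics/pre_{n}_full.png",S[n]["img"])
cv2.imwrite("pics/pre.png",np.hstack([cv2.resize(x,(420,int(420*x.shape[0]/x.shape[1])),interpolation=cv2.INTER_CUBIC)[:315] for x in(a,b)])[:, :800])
E
```

```text
pos [396.94 231.21 194.76] rpy [179.99   0.35  -4.97] F [-0.16 -0.55 -2.48] M [-0.04  0.    0.03] w 21.784590428988988 t 8.35
shift(cur axes) [ 3.94 11.21 -0.27] shift(final axes) [ 3.78 11.27 -0.24] turn [ 0.    0.35 -0.86]
```

View pics/pre.png

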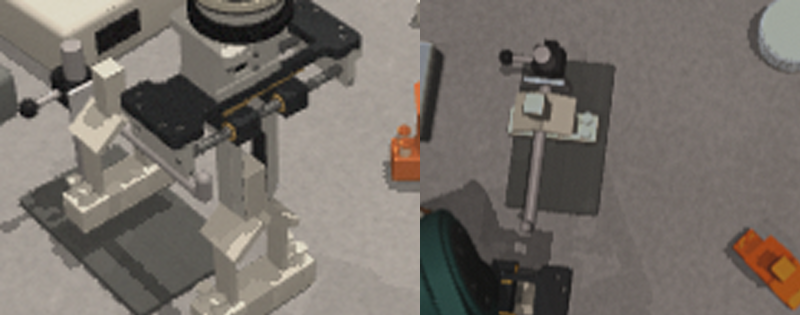

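Emit:
arm_command(commands="3 11 0 0 0.3 -0.8 0; 0 0 0 0 0 0 0; 0 0 0 0 0 0 0")

```text
time: 8.82
tool_pos: [0.4026, 0.2146, 0.1945]
ee_rot: [3.139, -0.001, -0.081]
wrist_force: [0.1, 0.5, -2.9]
width: 0.0217
```

```bash
python3 go.py .5205 .2110 .195 -.0717
```

```text
pos [402.56 214.59 194.45] rpy [179.84  -0.04  -4.63] F [ 0.11  0.54 -2.91] M [ 0.05 -0.04 -0.04] w 21.724091369678188 t 8.825
shift(cur axes) [117.84  -5.94  -0.48] shift(final axes) [117.89  -4.87  -0.55] turn [ 0.16 -0.04 -0.52]
```

Emit:
arm_command(commands="4 -4 0 0 0 -0.5 0; 8 0 0 0 0 0 0; 10 0 0 0 0 0 0; 10 0 0 0 0 0 0; 0 0 0 0 0 0 0")

```text
time: 9.45
tool_pos: [0.4382, 0.216, 0.1941]
ee_rot: [3.139, -0.001, -0.073]
wrist_force: [-0.7, 0.0, -3.0]
width: 0.0221
```

```bash
python3 go.py .5205 .2110 .195 -.0717
```

```text
pos [438.16 215.96 194.12] rpy [179.84  -0.04  -4.18] F [-0.73  0.04 -2.96] M [0.03 0.04 0.02] w 22.14297402072414 t 9.45
shift(cur axes) [82.48 -1.05 -0.83] shift(final axes) [82.48 -0.95 -0.88] turn [ 0.16 -0.04 -0.07]
```

Emit:
arm_command(commands="10 -0.5 0 0 0 0 0; 10 0 0 0 0 0 0; 10 0 0 0 0 0 0; 10 0 0 0 0 0 0; 10 0 0 0 0 0 0; 10 0 0 0 0 0 0; 10 0 0 0 0 0 0; 10 0 0 0 0 0 0; 0 0 0 0 0 0 0; 0 0 0 0 0 0 0")

```text
time: 10.7
tool_pos: [0.5239, 0.2102, 0.1936]
ee_rot: [3.139, 0.0, -0.073]
wrist_force: [-0.4, 0.5, -2.1]
width: 0.022
```

```bash
python3 go.py .5205 .2110 .168 -.0717
python3 - <<'E'
from h import *
S=shots()
a=S["side"]["img"][150:270,160:320]
cv2.imwrite("pics/over.png",cv2.resize(a,None,fx=5,fy=5,interpolation=cv2.INTER_CUBIC))
E
```

```text
pos [523.87 210.23 193.59] rpy [179.83   0.02  -4.18] F [-0.44  0.5  -2.14] M [ 0.03 -0.   -0.02] w 21.955441422548564 t 10.7
shift(cur axes) [-3.4  -0.6  25.59] shift(final axes) [-3.41 -0.53 25.59] turn [ 0.17  0.02 -0.07]
```

View pics/over.png

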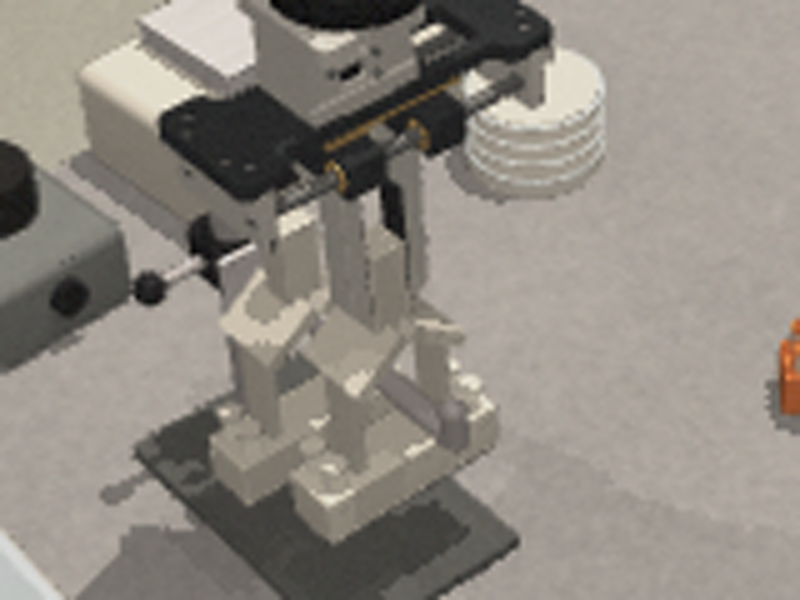

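Emit:
arm_command(commands="0 0 6 0 0 0 0; 0 0 7 0 0 0 0; 0 0 7 0 0 0 0; 0 0 0 0 0 0 0; 0 0 0 0 0 0 0")

```text
time: 11.42
tool_pos: [0.5227, 0.2103, 0.1718]
ee_rot: [3.138, 0.001, -0.072]
wrist_force: [-0.4, 0.4, -2.6]
width: 0.0219
```

Emit:
arm_command(commands="0 0 2 0 0 0 0; 0 0 2 0 0 0 0; 0 0 0 0 0 0 0")

```text
time: 11.8
tool_pos: [0.5229, 0.2104, 0.168]
ee_rot: [3.139, 0.0, -0.072]
wrist_force: [0.5, -0.0, -2.4]
width: 0.0222
```

```bash
python3 go.py .5205 .2110 .168 -.0717
```

```text
pos [522.94 210.35 167.99] rpy [179.83   0.02  -4.14] F [ 0.47 -0.04 -2.36] M [ 0.07  0.02 -0.03] w 22.211624476541708 t 11.8
shift(cur axes) [-2.48 -0.47 -0.01] shift(final axes) [-2.48 -0.47 -0.01] turn [ 0.17  0.02 -0.03]
```

Now single 1.5 mm steps, reading the force each time.

Emit:
arm_command(commands="0 0 1.5 0 0 0 0; 0 0 1.5 0 0 0 0; 0 0 0 0 0 0 0")

```text
time: 12.18
tool_pos: [0.5231, 0.2104, 0.165]
ee_rot: [3.139, -0.0, -0.072]
wrist_force: [-0.0, 1.0, -3.0]
width: 0.0217
```

Emit:
arm_command(commands="0 0 1.5 0 0 0 0; 0 0 0 0 0 0 0")

```text
time: 12.42
tool_pos: [0.5231, 0.2103, 0.1634]
ee_rot: [3.139, 0.0, -0.072]
wrist_force: [-0.3, -0.1, -2.0]
width: 0.022
```

Emit:
arm_command(commands="0 0 1.5 0 0 0 0; 0 0 0 0 0 0 0")

```text
time: 12.68
tool_pos: [0.5235, 0.2108, 0.1628]
ee_rot: [3.14, -0.002, -0.072]
wrist_force: [0.5, -0.5, -2.8]
width: 0.0216
```

Emit:
arm_command(commands="0 0 1 0 0 0 0; 0 0 0 0 0 0 0")

```text
time: 12.92
tool_pos: [0.5236, 0.211, 0.1625]
ee_rot: [3.141, -0.003, -0.072]
wrist_force: [-1.0, -0.7, -2.2]
width: 0.0221
```

```bash
python3 go.py .5205 .2110 .168 -.0717
```

```text
pos [523.64 211.01 162.5 ] rpy [179.94  -0.15  -4.12] F [-1.04 -0.72 -2.15] M [ 0.05  0.03 -0.03] w 22.141307682666405 t 12.925
shift(cur axes) [-3.12  0.24 -5.5 ] shift(final axes) [-3.13  0.23 -5.5 ] turn [ 0.06 -0.15 -0.01]
```

Emit:
arm_command(commands="0 0 2 0 0 0 0; 0 0 0.5 0 0 0 0")

```text
time: 13.18
tool_pos: [0.5237, 0.211, 0.1624]
ee_rot: [3.141, -0.004, -0.072]
wrist_force: [-1.1, 0.4, -1.1]
width: 0.0217
```

```bash
cat > avg.py <<'E'
from h import *
np.set_printoptions(precision=2,suppress=True)
L=[]
for i in range(8): snapshot("top"); o=robot.get_obs(); L.append(np.r_[o["wrist_force"],o["wrist_torque"],o["tool_pos"]*1e3])
print(np.mean(L,0),o["ee_rot"],"t",o["time"])
E
python3 avg.py
```

```text
[ -2.16  -0.26   4.04  -0.03   0.44  -0.04 523.71 211.05 162.38] [ 3.14 -0.   -0.07] t 13.575
```

Emit:
arm_command(commands="0 0 0 0 0 0 0")

```text
time: 13.7
tool_pos: [0.5237, 0.211, 0.1624]
ee_rot: [3.141, -0.004, -0.072]
wrist_force: [-2.6, 0.3, 2.0]
width: 0.0218
```

```bash
python3 avg.py; python3 avg.py;  python3 go.py .6 .2060 .168 -.0717
python3 - <<'E'
from h import *
S=shots()
a=S["side"]["img"][150:270,160:320]
cv2.imwrite("pics/rest.png",cv2.resize(a,None,fx=5,fy=5,interpolation=cv2.INTER_CUBIC))
E
```

```text
[ -2.32  -0.32   3.75  -0.01   0.45  -0.03 523.71 211.05 162.37] [ 3.14 -0.   -0.07] t 14.1
[ -2.42  -0.27   3.96  -0.01   0.46  -0.01 523.72 211.04 162.37] [ 3.14 -0.   -0.07] t 14.5
pos [523.73 211.03 162.39] rpy [179.97  -0.23  -4.12] F [-2.14 -0.54  4.63] M [-0.    0.48 -0.04] w 21.947591303298747 t 14.5
shift(cur axes) [76.45 -0.47 -5.3 ] shift(final axes) [76.43 -0.45 -5.61] turn [ 0.03 -0.23 -0.01]
```

View pics/rest.png

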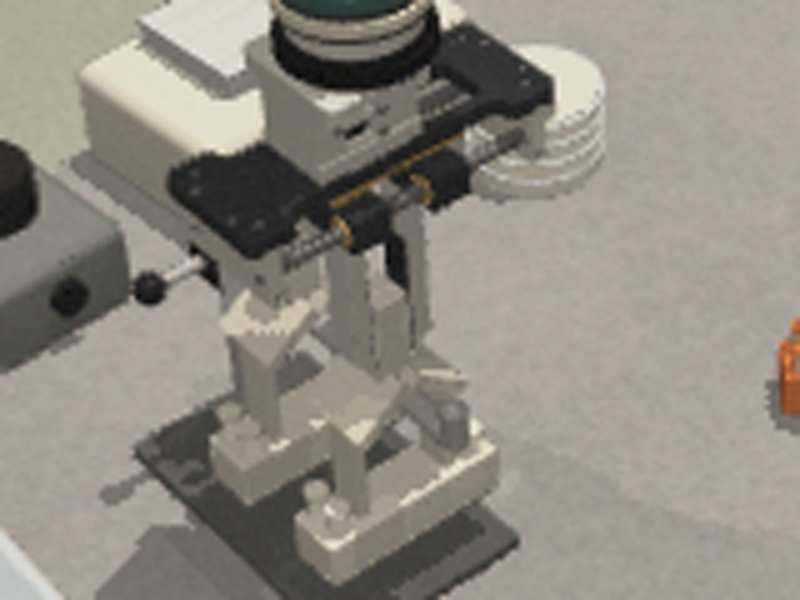

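Emit:
arm_command(commands="4 0 0 0 0 0 0; 4 0 0 0 0 0 0; 4 0 0 0 0 0 0; 4 0 0 0 0 0 0; 0 0 0 0 0 0 0")

```text
time: 15.22
tool_pos: [0.5341, 0.2102, 0.1625]
ee_rot: [3.139, 0.01, -0.07]
wrist_force: [-0.8, -1.2, 2.6]
width: 0.0218
```

```bash
python3 avg.py;  python3 go.py .56 .2083 .162 -.0717
```

```text
[ -1.52  -0.71   3.11  -0.05   0.22  -0.01 534.17 210.18 162.55] [ 3.14  0.01 -0.07] t 15.625
pos [534.16 210.21 162.57] rpy [179.89   0.56  -4.03] F [-1.51 -1.06  3.34] M [-0.03  0.14 -0.01] w 21.83964215532408 t 15.625
shift(cur axes) [25.92  0.09  0.31] shift(final axes) [25.91  0.05  0.57] turn [0.11 0.56 0.08]
```

Emit:
arm_command(commands="4 0 0 0 0 0 0; 4 0 0 0 0 0 0; 4 0 0 0 0 0 0; 0 0 0 0 0 0 0")

```text
time: 16.12
tool_pos: [0.5407, 0.2096, 0.1628]
ee_rot: [3.138, 0.023, -0.069]
wrist_force: [0.7, 0.2, 3.0]
width: 0.022
```

```bash
python3 avg.py
```

```text
[ -1.02  -0.54   3.36  -0.09   0.17  -0.02 540.76 209.63 162.77] [ 3.14  0.02 -0.07] t 16.525
```

Emit:
arm_command(commands="4 0 0 0 0.7 0 0; 4 0 0 0 0.7 0 0; 3 0 0 0 0.5 0 0; 0 0 0 0 0 0 0")

```text
time: 17.02
tool_pos: [0.5457, 0.2093, 0.1625]
ee_rot: [3.137, 0.003, -0.067]
wrist_force: [0.4, 0.1, 2.3]
width: 0.0216
```

```bash
python3 avg.py
```

```text
[ -2.22  -0.21   4.1   -0.07   0.34  -0.03 545.74 209.26 162.46] [ 3.14  0.   -0.07] t 17.425
```

Emit:
arm_command(commands="4 0 0 0 0.4 0 0; 4 0 0 0 0.4 0 0; 4 0 0 0 0.4 0 0; 0 0 0 0 0 0 0")

```text
time: 17.92
tool_pos: [0.5526, 0.2088, 0.1624]
ee_rot: [3.136, -0.005, -0.067]
wrist_force: [0.5, -0.6, 3.2]
width: 0.0217
```

```bash
python3 avg.py
```

```text
[ -1.21  -0.31   3.82  -0.05   0.34  -0.08 552.66 208.79 162.39] [ 3.14 -0.   -0.07] t 18.325
```

Emit:
arm_command(commands="3 0 0 0 0.1 0 0; 3 0 0 0 0.1 0 0; 3 0 0 0 0.1 0 0; 0 0 0 0 0 0 0")

```text
time: 18.82
tool_pos: [0.5554, 0.2085, 0.1625]
ee_rot: [3.135, 0.005, -0.065]
wrist_force: [-1.3, -0.7, 3.0]
width: 0.0214
```

```bash
python3 avg.py
```

```text
[ -2.95  -0.6    4.59  -0.11   0.51  -0.05 555.43 208.5  162.48] [ 3.13  0.   -0.07] t 19.225
```

Emit:
arm_command(commands="3 0 0 0 0.3 0.2 0; 3 0 0 0 0.2 0.2 0; 3 0 0 0 0.2 0 0")

```text
time: 19.6
tool_pos: [0.5563, 0.2085, 0.1626]
ee_rot: [3.134, 0.012, -0.07]
wrist_force: [-10.3, -0.5, 8.2]
width: 0.0221
```

```bash
python3 avg.py
```

```text
[ -9.79  -0.29   8.08  -0.13   1.91  -0.07 556.3  208.53 162.55] [ 3.13  0.01 -0.07] t 20.0
```

Emit:
arm_command(commands="3 0 -0.6 0 0.5 0 0; 4 0 -0.3 0 0.3 0 0")

```text
time: 20.25
tool_pos: [0.5579, 0.2084, 0.1625]
ee_rot: [3.132, 0.01, -0.069]
wrist_force: [-10.7, -1.2, 7.1]
width: 0.0217
```

```bash
python3 avg.py
```

```text
[ -8.65  -0.42   6.89  -0.11   1.72  -0.05 558.12 208.37 162.54] [ 3.13  0.01 -0.07] t 20.65
```

Emit:
arm_command(commands="4 0 -0.4 0 0.4 0 0; 4 0 -0.2 0 0.3 0 0; 4 0 0 0 0.3 0 0")

```text
time: 21.02
tool_pos: [0.561, 0.2082, 0.1626]
ee_rot: [3.13, 0.013, -0.067]
wrist_force: [-10.3, 0.0, 8.3]
width: 0.0217
```

```bash
python3 avg.py
```

```text
[-10.15  -0.59   8.35  -0.15   1.96  -0.08 561.16 208.13 162.58] [ 3.13  0.01 -0.07] t 21.425
```

Emit:
arm_command(commands="4 0 -0.8 0.3 0.4 0.1 0; 4 0 -0.4 0.2 0.3 0.1 0; 4 0 -0.3 0.1 0.3 0 0")

```text
time: 21.8
tool_pos: [0.5647, 0.2077, 0.1626]
ee_rot: [3.138, 0.016, -0.068]
wrist_force: [-13.0, -0.4, 9.2]
width: 0.0219
```

```bash
python3 avg.py
```

```text
[-10.75  -0.61   8.15  -0.13   2.08  -0.1  564.7  207.72 162.65] [ 3.14  0.02 -0.07] t 22.2
```

Emit:
arm_command(commands="3 0 -0.6 0 0.5 0 0; 3 0 -0.4 0 0.4 0 0")

```text
time: 22.45
tool_pos: [0.5646, 0.2077, 0.1626]
ee_rot: [3.137, 0.014, -0.067]
wrist_force: [-9.2, -0.4, 7.0]
width: 0.0217
```

```bash
python3 avg.py
python3 - <<'E'
from h import *
S=shots()
a=S["side"]["img"][150:250,160:293];b=S["top"]["img"][140:240,160:293]
for n in S: cv2.imwrite(f"pics/push_{n}.png",S[n]["img"])
cv2.imwrite("pics/push.png",np.vstack([cv2.resize(x,None,fx=3,fy=3,interpolation=cv2.INTER_CUBIC) for x in(a,b)]))
E
```

```text
[ -9.18  -0.36   6.74  -0.09   1.84  -0.09 564.65 207.72 162.62] [ 3.14  0.01 -0.07] t 22.85
```

View pics/push.png

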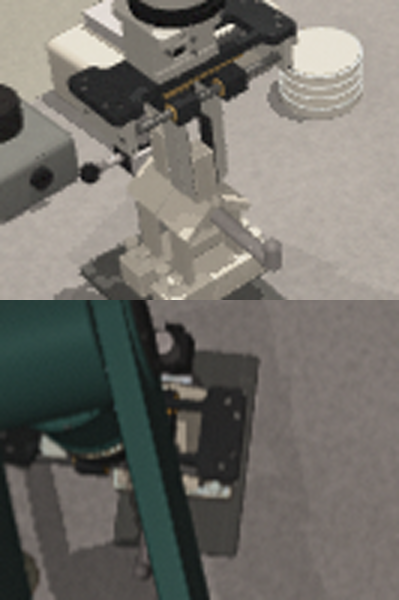

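Emit:
arm_command(commands="4 0 -0.3 0 0.3 0 0; 4 0 -0.2 0 0.3 0 0; 4 0 -0.2 0 0.2 0 0")

```text
time: 23.32
tool_pos: [0.5648, 0.2077, 0.1629]
ee_rot: [3.134, 0.027, -0.064]
wrist_force: [-12.2, -0.6, 7.8]
width: 0.0219
```

```bash
python3 avg.py
```

```text
[-12.27  -0.65   8.66  -0.13   2.34  -0.15 564.85 207.72 162.85] [ 3.13  0.03 -0.06] t 23.725
```

Emit:
arm_command(commands="4 0 -0.3 0.3 0.7 0.3 0; 5 0 -0.3 0.2 0.6 0.2 0; 5 0 -0.2 0 0.4 0 0")

```text
time: 24.1
tool_pos: [0.5649, 0.2077, 0.1629]
ee_rot: [3.139, 0.03, -0.07]
wrist_force: [-15.3, -0.9, 10.0]
width: 0.0221
```

```bash
python3 avg.py
```

```text
[-14.32  -0.7    9.44  -0.15   2.79  -0.08 564.94 207.74 162.93] [ 3.14  0.03 -0.07] t 24.5
```

Emit:
arm_command(commands="-2 0 -0.5 0 0.8 0 0; -1 0 -0.3 0 0.5 0 0; 0 0 0 0 0 0 0")

```text
time: 24.88
tool_pos: [0.5628, 0.2078, 0.1625]
ee_rot: [3.139, 0.004, -0.07]
wrist_force: [-2.2, -0.9, 3.4]
width: 0.0216
```

```bash
python3 avg.py
```

```text
[ -1.77  -0.07   2.62  -0.02   0.3   -0.02 562.8  207.85 162.52] [ 3.14  0.   -0.07] t 25.275
```

Emit:
arm_command(commands="2 0 0 0 0.3 0 0; 2 0 -0.2 0 0.4 0 0; 2 0 -0.2 0 0.4 0 0")

```text
time: 25.65
tool_pos: [0.5644, 0.2078, 0.1624]
ee_rot: [3.138, -0.004, -0.069]
wrist_force: [-7.9, -0.0, 4.6]
width: 0.0218
```

```bash
python3 avg.py
```

```text
[ -7.01  -0.26   4.85  -0.01   1.53  -0.16 564.42 207.77 162.38] [ 3.14 -0.   -0.07] t 26.05
```

Emit:
arm_command(commands="0 0 0 0 0 0 0.5; 0 0 0 0 0 0 1; 0 0 0 0 0 0 1; 0 0 0 0 0 0 1; 0 0 0 0 0 0 1; 0 0 0 0 0 0 1")

```text
time: 26.8
tool_pos: [0.5665, 0.2076, 0.1606]
ee_rot: [3.138, -0.008, -0.07]
wrist_force: [-0.4, -0.1, 0.1]
width: 0.0782
```

```bash
python3 avg.py; python3 go.py .565 .2078 .29 -.0717
```

```text
[ -0.01   0.06  -0.13   0.02   0.02  -0.02 566.51 207.59 160.69] [ 3.14 -0.01 -0.07] t 27.2
pos [566.47 207.59 160.71] rpy [179.81  -0.45  -3.99] F [-0.39 -0.69 -0.41] M [ 0.07 -0.05  0.  ] w 94.3340385241411 t 27.2
shift(cur axes) [  -0.47    0.33 -129.3 ] shift(final axes) [  -1.48   -0.1  -129.29] turn [ 0.19 -0.45  0.12]
```

Emit:
arm_command(commands="0 0 -10 0 0 0 1; 0 0 -25 0 0 0 1; 0 0 -40 0 0 0 1; 0 0 -40 0 0 0 1; -40 0 -20 0 0 0 1; -50 0 0 0 0 0 1; -50 0 0 0 0 0 1; -50 30 0 0 0 0 1; 0 50 0 0 0 0 1; 0 0 0 0 0 0 1; 0 0 0 0 0 0 1")

```text
time: 28.58
tool_pos: [0.3654, 0.1414, 0.3069]
ee_rot: [-3.139, -0.02, -0.069]
wrist_force: [-0.1, 1.2, 0.4]
width: 0.0938
```

```bash
python3 go.py .565 .2078 .29 -.0717
python3 - <<'E'
from h import *
S=shots()
a=S["side"]["img"][150:250,160:293];b=S["top"]["img"][140:240,160:293]
cv2.imwrite("pics/end.png",np.hstack([cv2.resize(x,None,fx=3,fy=4,interpolation=cv2.INTER_CUBIC) for x in(a,b)]))
E
```

```text
pos [365.41 141.37 306.86] rpy [-179.87   -1.14   -3.93] F [-0.09  1.2   0.42] M [0.12 0.03 0.01] w 93.76129189280995 t 28.575
shift(cur axes) [194.19 -79.9   20.91] shift(final axes) [194.32 -80.56  16.86] turn [-0.13 -1.14  0.18]
```

View pics/end.png

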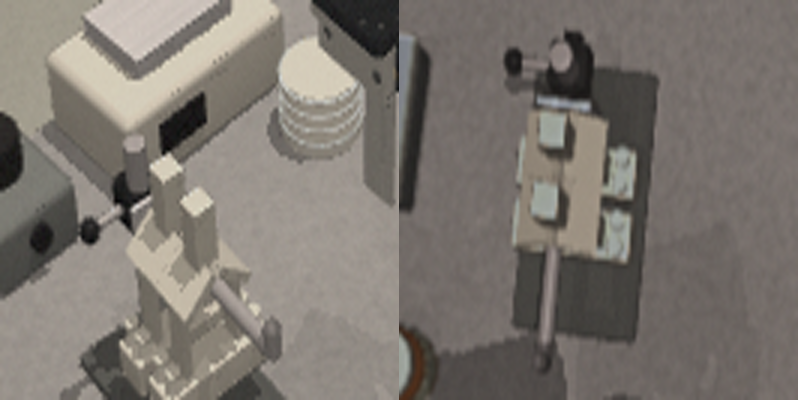

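Run:
```python
from h import *
S=shots(); w=np.array([560,420])
P=[tri([ray(S["side"],np.array(a)/w),ray(S["top"],np.array(b)/w)]) for a,b in[((215.5,191),(211.2,172.6)),((226.2,200.7),(208.9,190.4))]]
ex=np.array([np.cos(.0717),-np.sin(.0717)])
for X,r in P: print(X,r,"stand x",(X[:2]-[.6542,.2014])@ex*1e3)
```

```text
[0.60576044 0.2031013  0.20085455] [np.float64(1.3822947617989036), np.float64(1.3822947617988717)] stand x -48.43698315467894
[0.56189423 0.20694719 0.19718784] [np.float64(0.7405430757302733), np.float64(0.7405430757302064)] stand x -92.46600125710629
```

Run:
```python
from h import *
S=shots(); b=S["top"]["img"][150:210,190:240]
cv2.imwrite("pics/z.png",np.hstack([cv2.resize(b,None,fx=10,fy=10,interpolation=cv2.INTER_NEAREST)]))
print(S["top"]["img"][158:176,[206,208,210,217,219]].mean(2).astype(int))
# predicted rows: plate front-top edge & roof faces for stop -24.1+-
for st in(-24.1,-27): 
    for n,x,y,z in(("plate front",st,15,162),("first roof back",st-0,15,143+8.8+10-11),("first post",st-22,0,143-22+81),("tip",st-162,0,167)):
        c,s=np.cos(-.0717),np.sin(-.0717); print(st,n,proj(S["top"],[[.6542+(c*x-s*y)/1e3,.2014+(s*x+c*y)/1e3,z/1e3]])[0].round(1))
```

```text
[[ 63  59  26  52  50]
 [ 61  65  33  55  46]
 [ 49  61  31  50  35]
 [ 45  49  32  37  31]
 [ 51  45  38  32  27]
 [ 77  50  48  31  26]
 [125 111 109  39  33]
 [134 152 159 109 108]
 [ 66 103 123 142 156]
 [ 90 109 111 106 127]
 [132 157 148 133 119]
 [121 159 158 135 136]
 [108 159 156 115 138]
 [108 160 158  73 137]
 [ 96 159 157  56 137]
 [116 159 157  54 137]
 [130 161 159  57 137]
 [123 153 160  60 142]]
-24.1 plate front [208.1 165.3]
-24.1 first roof back [208.9 166.3]
-24.1 first post [210.1 171.1]
-24.1 tip [206.1 229.2]
-27 plate front [208.  166.4]
-27 first roof back [208.8 167.4]
-27 first post [210.  172.2]
-27 tip [206.  230.4]
```

View pics/z.png

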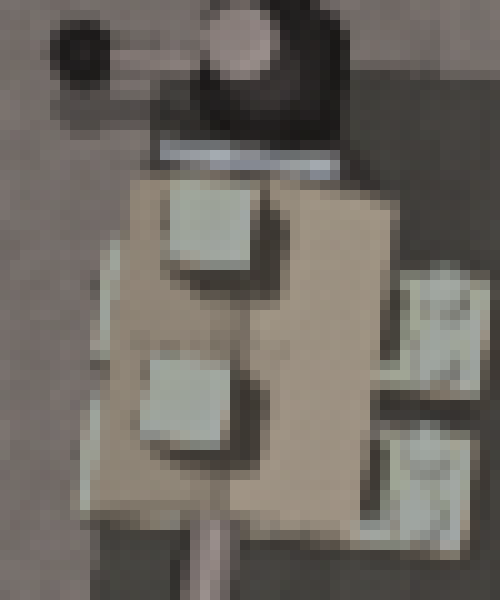

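```bash
python3 -c "
from bench import robot
print(robot.close_job())"
```

```text
the job is handed in; nothing more can be done
None
```

The white rack now hangs on the hook arm in front of the first rack. Both are pushed home and released, and I handed the job in after about 29 s of the 72 s allowed. No verdict was reported.

**What I did:**
- I gripped the post across the rack and passed the window over the tip.
- I set the rack down by feel, pressing on the arm with about 6.5 N.
- I slid it along to the first rack and pushed both until motion stopped at about 14–15 N along the arm. The vertical load was about 12–13 N at most in the readings I took.
- After the hard push I backed off and the held rack came back about 1 mm, so I pushed it forward again, level, with 7 N before letting go.

**Last checks:**
- The top picture shows no visible gap between the first roof and the back plate, nor between the two roofs.
- The two post tops measure 44.0 mm apart, the same as the roof length, and both racks look straight and seated. I judged tilt by eye.
- The gripper was clear of everything and the wrist force had returned to about zero.

**What disagreed:**
- **Along the arm:** the final picture puts the held rack about 2–3 mm further from the plate than the gripper position did. I took the stiff stop and the missing gap as the better evidence.
- **Hook height:** my first picture estimate was about 7 mm lower than the height I felt on contact, so I used the felt height.

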